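# Edge a carved panel out of its carving bed and lay it on the finishing rest

## Robot

A 7-joint arm with a two-finger parallel gripper is mounted at the origin on the work surface. World frame = base frame: x ahead of the robot, y to its left, z up, the work surface at z = 0. Lengths are in m, angles in degrees, forces in N, time in s.
With the tool pointing down it reaches from about 0.425 to 0.875 m from the base axis. Payload 9.9 kg.
Tool frame: the origin (TCP) lies at the very end of the fingers, on their centre line; the grasp point (between the pads) lies 19 mm behind it; z points along the fingers, x is the direction in which the jaws open and shut, and the axes are right-handed (so a half turn about z gives the same grasp; the last joint's range is limited). The gripper opens to 85 mm and grips with 20 to 120 N. Pads are 22 mm wide; open, the fingers measure 114 mm over their backs; the gripper's body (76 mm by 85 mm) begins 54 mm behind the grasp point. The pads swing forward as they close: fully open they stand 13 mm farther back than shut.
Start: joints at [-80.776, 32.985, 1.427, 82.34, -0.859, 64.687, -3.237], TCP at [0.164, 0.655, 0.231] pointing down, gripper open.
Joint ranges: [-157.87, 157.87], [-19.46, 123.44], [-87.15, 90], [11.01, 140.99], [-62.26, 242.26], [9.8, 113.94], [-161.44, 161.44]. Speed limits (degrees/s): [127.2, 127.2, 172.46, 172.46, 180, 180, 180].

## Interface

Orientations are given as a 3x3 rotation matrix whose columns are the frame's x, y, z axes.
In Python, from workcell import manip gives the robot as it stands.
- The arm moves only by the tool send_rows, never from a script. Its argument "rows" is a list of rows, each an object of numbers: "dx", "dy", "dz": the shift along the world's x, y, z in mm; "ax", "ay", "az": the turn, a rotation vector about the world's x, y, z in degrees; "claw": the closure, from 0 (fully open) to 1 (shut). A call has 1 to 12 rows; each row shifts and turns the pose as measured when the row begins; what a row does not reach is not made up. A row lasts 1/8 s, in which the tool goes at most 62.5 mm and 10.7 degrees, less where a joint would pass 70% of its speed; a pose out of reach is approached as far as the arm can. A call with a gripper value outside its range is refused whole. The fingers move at their own pace and stop on an object; "force" is the grip in N (left out, the last holds). Time passes only in rows, so rows that do not move let the fingers close. It gives the time, the measured TCP pose, the force and the opening at its end, in the units of the state.
- manip.observe(): the state, without advancing time (a new reading comes with each control period).
- manip.read_camera(name): name is "scene" or "top" or "wrist"; returns a dict with "pixels" (384x512x3 uint8, blue, green, red), "range_z" (384x512 float32, m along the optical axis (not along the pixel's ray), 0 where there is no reading), "K" (3x3 intrinsics, pixels), "rvec" (rotation vector, rad) and "tvec" (3), from world to camera coordinates, as OpenCV has them. Camera axes: x right, y down, z forward; pixel columns grow to the right and rows downward; lengths in m; the calibration is good to about 2 mm. A picture is of the moment at which its call begins.
- manip.hand_in(): hands the job in, once; it reports no verdict.
Trained networks look in a picture, given as the dict that the camera call returned (one of the last four; its "shot" number tells which), for a name from the list of things; names that differ only in an ending like _2 or _b are one class to them, and where a whole thing is asked for, a point or a joint stands for the part that bears it (a point fixed in the world has none). Each returns a list of dicts, best first, with "p" (0 to 1); they miss things now and then, are a little off and sometimes report something else, mostly with a low value. They report only what shows in the picture. A call takes as long as a camera call. They do not tell look-alikes from the thing itself.
- manip.search_frame(target, picture): "rect" ([left, top, right, bottom] in pixels, round what is visible of it).
- manip.regions_of(target, picture): "region" (384x512 bool, what is visible of it) and "rect" ([left, top, right, bottom] in pixels, round what is visible of it).
- manip.landmark_of(target, picture): "location" ([column, row] in pixels: a listed point, or the origin of a listed thing).
The state is a dict: "time": time; "joint_pos": joint angles; "joint_velocities": joint speeds; "joint_torque": joint torques, N m; "ee_pos": TCP position; "ee_rot": TCP orientation; "wrist_force": force on the tool from outside, world axes, zero at the start; "moment": the same for the moment, N m; "gripper_width": opening from 0.0 (shut) to 1.0 (fully open).
Only numpy, scipy, OpenCV 4.12 (cv2) and the standard library are available. Lean on these libraries where they do the work, as an engineer would, in place of code of your own. Each camera call takes 0.05 s, during which the arm holds its last target. There are 200 camera calls.

## Task

Feel for the plain margin of the dark carved panel with a fingertip, coming down very slowly, and with a light press edge the panel out over the open end of its carving bed until about 40 mm of it overhangs. Pinch the overhanging end by its two long sides, lift it out and lay it flat, centred and lengthwise, on the two green battens of the finishing rest, carving up. Never press or knock the panel hard, touch the rosette, or let the panel tip, fall or drop, and leave everything else on the bench alone.

Things in the scene. Friction and masses are not known exactly. Their poses are not given: they have to be found in the camera images.
- panel: dark wood slab 135 (x) x 58 (y) mm, 65 to 125 g, hand-hewn: 10 to 20 mm thick, not given; find its top by touch. Origin: centre of its underside. Rosette at the middle, flat plain margins 48 mm long at both ends. Lies in the bed along its x, 1 to 10 mm from the back stop. A fingertip pressing with 4 to 8 N drags it; over 25 N, even as a knock, cracks it: touch down below 10 mm/s
- rosette: delicate pale rosette fixed at the middle of the panel, 38 mm across, rim 21 mm and middle 23 mm above the panel's underside, so 1 to 13 mm proud of the margins; must not be touched. Origin: on its axis, 9 mm above the panel's underside
- bed: fixed pale wooden carving bed, 165 (x) x 110 (y) x 70 mm. Origin: centre of its underside, on the bench. A channel 62 mm wide runs along x, floor 50 mm up; 24 mm side walls and a 16 mm back stop at the -x end stand 70 mm high, no lower than the panel's margins, so the panel cannot be gripped inside. The +x end is open, with a free drop in front
- bed_lip (a point): middle of the channel floor's edge at the open +x end of the bed (82.5 mm along x from the bed's origin, 50 mm up); x points out of the bed
- rest: fixed finishing rest: base board 120 (x) x 85 (y) x 8 mm with two green battens 30 mm either side of its middle, each 16 (x) x 46 (y) mm, tops 40 mm over the bench. Origin: centre of its underside. The panel lies on both, its long axis along the rest's x (either way round); its sides stand out 6 mm beyond the battens' ends, so fingers pass beside them
- rest_top (a point): middle of the rest, midway between the battens, level with their tops
- jar: amber glass jar with brass lid, 48 mm across, 60 mm high, standing between the bed and the rest; bystander, leave alone. Origin at its underside
- mallet: round carver's mallet, head 125 x 72 mm, black handle; bystander, leave alone. Origin at its underside
- chisel_a: chisel, 220 mm, reddish handle; bystander, leave alone. Origin at its underside
- chisel_b: chisel, 215 mm, dark handle; bystander, leave alone. Origin at its underside
- chisel_c: chisel, 215 mm, pale handle; bystander, leave alone. Origin at its underside
- stone: whetstone, 150 x 50 x 22 mm, terracotta over grey; bystander, leave alone. Origin at its underside
- offcut: dark wood block, 70 x 45 x 22 mm; bystander, leave alone. Origin at its underside
Things that resemble listed ones, but are neither listed nor needed, are in the scene too. Leave any pink, turquoise or yellow look-alike of the panel alone.

How it is judged (in metres and radians):
On the way, in this order (a step that is already met when the one before it is completed fails the run):
1. the panel, still lying flat in the bed, overhangs the open end by 28 to 58 mm (x of panel in the frame of bed between 0.043 and 0.073 m and z of panel in the frame of bed between 0.047 and 0.053 m and angle between panel's own z axis and vertical below 0.06 rad), for 0.2 s.
2. the panel is held in the fingers, lifted clear of the bed (z of panel in the frame of bed above 0.07 m and contact force between the fingers and panel above 2 N and contact force between panel and bed below 0.1 N), for 0.2 s.
At the end, for the whole second after the job is handed in: The panel lies flat on both battens, carving up, its centre within 15 mm along and 12 mm across of the rest's middle, its length within 0.15 rad of the rest's x axis, released and at rest (x of panel in the frame of rest_top between -0.015 and 0.015 m and y of panel in the frame of rest_top between -0.012 and 0.012 m and z of panel in the frame of rest_top between -0.003 and 0.003 m and angle between panel's own z axis and vertical below 0.06 rad and angle between the x axis of panel and the x axis of rest, either way round below 0.15 rad and linear speed of panel below 0.02 m/s); the robot touches nothing.
It fails at once if the panel is pressed on the bed or the rest with more than 25 N (contact force between panel and bed above 25 N or contact force between panel and rest above 25 N).
It fails at once if the rosette is touched with more than 0.5 N (contact force between rosette and anything else above 0.5 N).
It fails at once if the panel tips by more than 0.35 rad or falls onto the bench (angle between panel's own z axis and vertical above 0.35 rad or height (world z) of panel below 0.028 m).
It fails at once if the panel is dropped (moves faster than 0.35 m/s with no finger on it) (linear speed of panel above 0.35 m/s and contact force between the fingers and panel below 0.1 N).
It fails at once if a bystander is moved by more than 20 mm (distance of any of jar, mallet, chisel_a, chisel_b, chisel_c, stone, offcut from where it was at the start of the episode above 0.02 m).
It also fails if it takes over 61 s, if anything falls off the work surface, if the arm or the gripper's body presses on something with over 40 N, if the wrist force passes 120 N, or if a joint passes its speed limit or range.

## Working session

There is one attempt and no reset: what is moved stays moved. The work goes in short steps, Python scripts to look and compute and a tool call to move; the robot and the scene stay as the last step left them, time stands still between calls to the robot, and variables do not carry over. Pictures are saved under pics/ and viewed, about 8 in all and at most 12, crops included, and the job is handed in when it is done.

Besides the shell and the picture viewer there is one more tool, called after "Call:" as name(argument=value, ...) on one line, values as JSON. send_rows: Moves the arm, as the interface text tells. Its arguments: {"type":"object","properties":{"rows":{"type":"array","items":{"type":"object","properties":{"dx":{"type":"number"},"dy":{"type":"number"},"dz":{"type":"number"},"ax":{"type":"number"},"ay":{"type":"number"},"az":{"type":"number"},"claw":{"type":"number"}}}},"force":{"type":"number"}},"required":["rows"]}

```bash
mkdir -p pics; cat > h.py <<'E'
from workcell import manip
import numpy as np, cv2
def cloud(p):
    R,_=cv2.Rodrigues(np.array(p["rvec"],float)); t=np.array(p["tvec"],float).reshape(3)
    z=p["range_z"]; v,u=np.indices(z.shape); K=np.array(p["K"])
    c=np.stack([(u-K[0,2])/K[0,0]*z,(v-K[1,2])/K[1,1]*z,z],-1)
    w=(c-t)@R; w[z<=0]=np.nan
    return w
E
python3 - <<'E'
from h import *
s=manip.observe(); print({k:np.round(s[k],3).tolist() for k in s})
ims=[]
for n in("top","scene"):
    p=manip.read_camera(n); w=cloud(p); im=p["pixels"].copy()
    for t in("panel","rosette","bed","rest","jar"):
        for d in manip.regions_of(t,p)[:4]:
            m=d["region"]; q=w[m]; q=q[~np.isnan(q[:,0])]
            print(n,t,round(d["p"],2),np.round(d["rect"]).tolist(),np.round(np.median(q,0),3) if len(q) else None)
    for t in("bed_lip","rest_top","panel","rosette","bed"):
        for d in manip.landmark_of(t,p)[:3]:
            u,v=np.round(d["location"]).astype(int); print(n,"lm",t,round(d["p"],2),u,v,np.round(w[min(v,383),min(u,511)],3))
    cv2.imwrite(f"pics/{n}1.png",im); np.save(n+"w.npy",w)
E
```

```text
{'time': 0.0, 'joint_pos': [-80.777, 33.033, 1.422, 82.388, -0.861, 64.687, -3.239], 'joint_velocities': [0.021, -0.125, -0.016, 0.039, 0.056, -0.014, 0.033], 'joint_torque': [0.001, -76.575, 2.251, -28.596, 0.016, 0.013, -0.0], 'ee_pos': [0.163, 0.654, 0.23], 'ee_rot': [[0.242, 0.97, -0.0], [0.97, -0.242, -0.002], [-0.002, 0.0, -1.0]], 'wrist_force': [0.625, 0.178, 0.401], 'moment': [-0.056, 0.045, -0.023], 'gripper_width': 1.001}
top panel 0.88 [311.0, 183.0, 334.0, 230.0] [ 0.516 -0.163  0.066]
top panel 0.87 [302.0, 259.0, 344.0, 286.0] [ 0.317 -0.154  0.01 ]
top panel 0.84 [219.0, 253.0, 264.0, 286.0] [0.336 0.078 0.01 ]
top panel 0.81 [148.0, 274.0, 197.0, 305.0] [0.283 0.276 0.01 ]
top rosette 0.73 [388.0, 283.0, 402.0, 295.0] [ 0.268 -0.362  0.021]
top rosette 0.6 [318.0, 268.0, 326.0, 283.0] [ 0.316 -0.154  0.022]
top rosette 0.48 [236.0, 265.0, 252.0, 276.0] [0.336 0.079 0.022]
top rosette 0.42 [168.0, 284.0, 180.0, 293.0] [0.285 0.279 0.022]
top bed 0.91 [303.0, 175.0, 349.0, 236.0] [ 0.497 -0.152  0.069]
top bed 0.19 [251.0, 141.0, 272.0, 167.0] [0.68  0.009 0.022]
top re
[... 1033 characters left out ...]
67.0, 213.0, 176.0] [ 0.522 -0.156  0.072]
scene bed 0.76 [175.0, 147.0, 246.0, 209.0] [ 0.538 -0.125  0.052]
scene rest 0.89 [292.0, 199.0, 332.0, 239.0] [0.527 0.165 0.01 ]
scene jar 0.17 [159.0, 257.0, 222.0, 300.0] [ 0.817 -0.002  0.021]
scene lm bed_lip 0.69 189 189 [ 0.592 -0.175  0.043]
scene lm rest_top 0.69 312 210 [0.486 0.147 0.02 ]
scene lm panel 0.92 312 177 [0.354 0.086 0.016]
scene lm panel 0.91 206 130 [ 0.283 -0.338  0.011]
scene lm panel 0.84 248 154 [ 0.336 -0.141  0.011]
scene lm rosette 0.69 206 171 [ 0.536 -0.154  0.074]
scene lm rosette 0.55 245 150 [ 0.33  -0.155  0.018]
scene lm rosette 0.51 314 172 [0.335 0.084 0.021]
scene lm bed 0.96 211 186 [ 0.579 -0.108  0.07 ]
```

```bash
python3 - <<'E'
import cv2,numpy as np
im=cv2.imread("pics/top1.png")
cv2.imwrite("pics/top1c.png",cv2.resize(im[120:320,120:420],None,fx=2.6,fy=2.6,interpolation=cv2.INTER_CUBIC))
w=np.load("topw.npy")
def box(x0,x1,y0,y1,z0,z1):
    m=(w[...,0]>x0)&(w[...,0]<x1)&(w[...,1]>y0)&(w[...,1]<y1)&(w[...,2]>z0)&(w[...,2]<z1)
    return w[m]
def rect(q,name):
    if len(q)<5: print(name,len(q));return
    r=cv2.minAreaRect((q[:,:2]*1000).astype(np.float32)); print(name,len(q),np.round(r[0],1),np.round(r[1],1),round(r[2],1),np.round(np.percentile(q[:,2],[5,50,95]),4))
q=box(.38,.65,-.25,-.06,.045,.09); rect(q,"bed+panel")
q=box(.4,.62,.05,.25,.032,.055); rect(q,"battens")
print(np.round(q[:,:3],3)[::3].tolist())
rect(box(.4,.62,.05,.25,.006,.014),"restbase")
rect(box(.4,.62,-.05,.05,.04,.07),"jar")
rect(box(.4,.62,-.2,-.1,.0695,.078),"walls")
E
```

```text
bed+panel 2249 [ 513.6 -163.5] [166.3 111. ] 0.4 [0.0543 0.0679 0.0735]
battens 187 [507.5 157. ] [77.3 45.5] 15.8 [0.0357 0.0398 0.0444]
[[0.55, 0.148, 0.04], [0.547, 0.151, 0.041], [0.544, 0.165, 0.039], [0.543, 0.156, 0.043], [0.543, 0.147, 0.043], [0.542, 0.172, 0.037], [0.542, 0.163, 0.037], [0.541, 0.154, 0.036], [0.541, 0.145, 0.039], [0.539, 0.18, 0.039], [0.538, 0.171, 0.041], [0.539, 0.163, 0.038], [0.538, 0.154, 0.038], [0.538, 0.145, 0.04], [0.536, 0.186, 0.041], [0.535, 0.177, 0.042], [0.534, 0.167, 0.048], [0.536, 0.16, 0.036], [0.535, 0.151, 0.038], [0.535, 0.142, 0.038], [0.532, 0.177, 0.043], [0.532, 0.168, 0.04], [0.532, 0.159, 0.042], [0.533, 0.151, 0.035], [0.53, 0.186, 0.038], [0.53, 0.177, 0.04], [0.529, 0.168, 0.041], [0.53, 0.16, 0.033], [0.527, 0.183, 0.043], [0.526, 0.174, 0.043], [0.524, 0.183, 0.041], [0.491, 0.137, 0.038], [0.488, 0.145, 0.04], [0.487, 0.137, 0.04], [0.487, 0.128, 0.042], [0.484, 0.148, 0.043], [0.485, 0.14, 0.038], [0.484, 0.131, 0.038], [0.482, 0.163, 0.039], [0.482, 0.154, 0.042], [0.482, 0.145, 0.04], [0.482, 0.137, 0.04], [0.481, 0.128, 0.041], [0.48, 0.166, 0.037], [0.479, 0.157, 0.039], [0.478, 0.148, 0.045], [0.479, 0.14, 0.036], [0.478, 0.131, 0.04], [0.476, 0.171, 0.043], [0.476, 0.163, 0.04], [0.476, 0.154, 0.041], [0.476, 0.145, 0.04], [0.475, 0.136, 0.043], [0.475, 0.128, 0.039], [0.474, 0.166, 0.038], [0.473, 0.157, 0.044], [0.473, 0.148, 0.041], [0.473, 0.14, 0.038], [0.471, 0.163, 0.039], [0.471, 0.155, 0.034], [0.468, 0.169, 0.038], [0.468, 0.16, 0.039], [0.465, 0.166, 0.036]]
restbase 724 [510.3 153.3] [188.3 222.6] 87.2 [0.0062 0.0086 0.0122]
jar 179 [500.4 -12.2] [40.2 41.8] 88.1 [0.0546 0.0595 0.0639]
walls 575 [ 512.9 -153.8] [ 92.2 164.9] 90.0 [0.0696 0.0712 0.0751]
```

View pics/top1c.png

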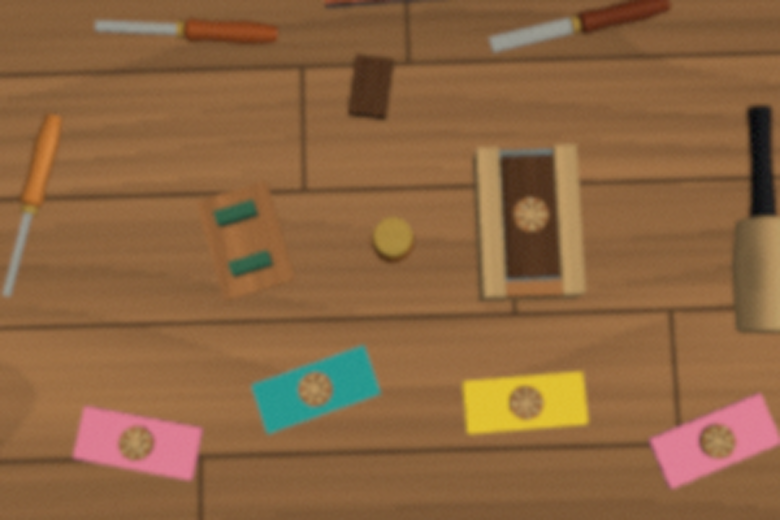

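View pics/scene1.png

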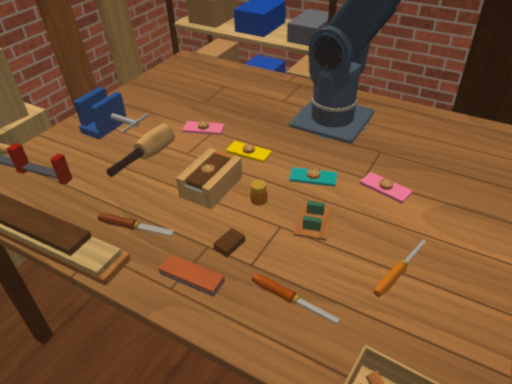

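The panel is the dark slab in the bed (top crop about (530,215), full frame (322,206)). The pink, turquoise and yellow slabs lie flat on the bench, and the dark offcut at crop (370,87) has no rosette. The open end faces +x (top of the image). The rest is at crop (245,240), yawed about 16°. I'll go to a view over the rest first, then the bed.

Call:
send_rows(rows=[{"dx": 48, "dy": -29, "dz": 5, "az": 1.2, "claw": 1}, {"dx": 48, "dy": -29, "dz": 5, "az": 1.2, "claw": 1}, {"dx": 48, "dy": -29, "dz": 5, "az": 1.2, "claw": 1}, {"dx": 48, "dy": -29, "dz": 5, "az": 1.2, "claw": 1}, {"dx": 48, "dy": -29, "dz": 5, "az": 1.2, "claw": 1}, {"dx": 48, "dy": -29, "dz": 5, "az": 1.2, "claw": 1}, {"dx": 5, "dy": -53, "az": 1.2, "claw": 1}, {"dx": 5, "dy": -53, "az": 1.2, "claw": 1}, {"dx": 5, "dy": -53, "az": 1.2, "claw": 1}, {"dx": 0, "dy": -53, "az": 1.2, "claw": 1}, {"dx": 0, "dy": -53, "az": 1.2, "claw": 1}, {"dx": 0, "dy": -53, "az": 1.2, "claw": 1}])

```text
$.rows[0]: bad value
```

Call:
send_rows(rows=[{"dx": 48, "dy": -29, "dz": 5, "ax": 0, "ay": 0, "az": 1.2, "claw": 1}], force=20)

```text
time: 1.23
ee_pos: [0.2067, 0.6279, 0.2355]
ee_rot: [[0.214, 0.977, -0.003], [0.977, -0.214, 0.001], [-0.0, -0.003, -1.0]]
wrist_force: [1.3, -0.2, -1.2]
gripper_width: 0.816
```

Call:
send_rows(rows=[{"dx": 48, "dy": -29, "dz": 5, "ax": 0, "ay": 0, "az": 1.2, "claw": 1}, {"dx": 48, "dy": -29, "dz": 5, "ax": 0, "ay": 0, "az": 1.2, "claw": 1}, {"dx": 48, "dy": -29, "dz": 5, "ax": 0, "ay": 0, "az": 1.2, "claw": 1}, {"dx": 48, "dy": -29, "dz": 5, "ax": 0, "ay": 0, "az": 1.2, "claw": 1}, {"dx": 48, "dy": -29, "dz": 5, "ax": 0, "ay": 0, "az": 1.2, "claw": 1}, {"dx": 5, "dy": -53, "dz": 0, "ax": 0, "ay": 0, "az": 1.2, "claw": 1}, {"dx": 5, "dy": -53, "dz": 0, "ax": 0, "ay": 0, "az": 1.2, "claw": 1}, {"dx": 5, "dy": -53, "dz": 0, "ax": 0, "ay": 0, "az": 1.2, "claw": 1}, {"dx": 0, "dy": -53, "dz": 0, "ax": 0, "ay": 0, "az": 1.2, "claw": 1}, {"dx": 0, "dy": -53, "dz": 0, "ax": 0, "ay": 0, "az": 1.2, "claw": 1}, {"dx": 0, "dy": -53, "dz": 0, "ax": 0, "ay": 0, "az": 1.2, "claw": 1}, {"dx": 0, "dy": 0, "dz": 0, "ax": 0, "ay": 0, "az": 0, "claw": 1}], force=20)

```text
time: 2.72
ee_pos: [0.4728, 0.1453, 0.262]
ee_rot: [[-0.015, 1.0, 0.002], [1.0, 0.015, 0.0], [0.0, 0.002, -1.0]]
wrist_force: [-0.1, 0.7, -0.6]
gripper_width: -0.0
```

```bash
cat > fit.py <<'E'
from h import *
def view(name):
    p=manip.read_camera("wrist"); w=cloud(p); cv2.imwrite(f"pics/{name}.png",p["pixels"]); np.save(name+".npy",w)
    return p,w
def sel(w,x,y,z,extra=None):
    m=(w[...,0]>x[0])&(w[...,0]<x[1])&(w[...,1]>y[0])&(w[...,1]<y[1])&(w[...,2]>z[0])&(w[...,2]<z[1])
    return m if extra is None else m&extra
def rect(w,m,name):
    n,l,s,_=cv2.connectedComponentsWithStats(m.astype(np.uint8))
    for i in range(1,n):
        if s[i,4]<60: continue
        q=w[l==i]; r=cv2.minAreaRect((q[:,:2]*1000).astype(np.float32))
        print(name,s[i,:4].tolist(),len(q),np.round(r[0],1),np.round(r[1],1),round(r[2],1),"med",np.round(np.median(q,0),4))
E
python3 - <<'E'
from fit import *
p,w=view("w1"); s=manip.observe(); print(s["time"],s["ee_pos"],s["gripper_width"],s["wrist_force"])
rect(w,sel(w,(.4,.65),(0,.3),(.033,.05)),"bat"); rect(w,sel(w,(.4,.65),(0,.3),(.005,.013)),"base")
E
```

```text
2.775 [0.47276456 0.14786065 0.26199412] 0.005082413348430624 [ 0.24973211  0.0823949  -0.22565585]
bat [242, 156, 42, 24] 593 [478.3 151.3] [16.4 45.9] 15.5 med [0.4777 0.1516 0.0404]
bat [128, 167, 18, 33] 185 [498.8   6.8] [37. 11.] 4.6 med [0.4947 0.0083 0.0368]
bat [255, 204, 41, 23] 566 [536.  167.5] [16.6 45.9] 15.7 med [0.5348 0.1673 0.0403]
base [223, 131, 89, 100] 4593 [507.3 159.4] [120.5  85.2] 15.6 med [0.5019 0.1596 0.0085]
base [141, 162, 13, 28] 62 [495.    9.4] [34.9  8.4] 17.7 med [0.4923 0.0112 0.0095]
```

View pics/w1.png

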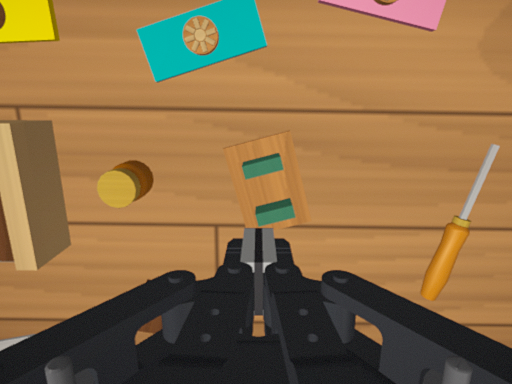

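The wrist view shows the rest at about (267,180), with both battens clear. Its fit gives centre (507.3,159.4) mm, yaw 15.6°, and 120.5x85 mm, which matches the given size. Next is the bed.

Call:
send_rows(rows=[{"dx": 0, "dy": -52, "dz": 0, "ax": 0, "ay": 0, "az": 0, "claw": 1}, {"dx": 0, "dy": -52, "dz": 0, "ax": 0, "ay": 0, "az": 0, "claw": 1}, {"dx": 0, "dy": -52, "dz": 0, "ax": 0, "ay": 0, "az": 0, "claw": 1}, {"dx": 0, "dy": -52, "dz": 0, "ax": 0, "ay": 0, "az": 0, "claw": 1}, {"dx": 0, "dy": -52, "dz": 0, "ax": 0, "ay": 0, "az": 0, "claw": 1}, {"dx": 0, "dy": -52, "dz": 0, "ax": 0, "ay": 0, "az": 0, "claw": 1}, {"dx": 0, "dy": 0, "dz": 0, "ax": 0, "ay": 0, "az": 0, "claw": 1}])

```text
time: 3.65
ee_pos: [0.4766, -0.1628, 0.2627]
ee_rot: [[-0.033, 0.999, 0.007], [0.999, 0.033, 0.005], [0.005, 0.008, -1.0]]
wrist_force: [-0.2, 1.4, -0.8]
gripper_width: 0.002
```

```bash
python3 - <<'E'
from fit import *
p,w=view("w2"); s=manip.observe(); print(s["time"],s["ee_pos"],s["ee_rot"].round(3).tolist() if hasattr(s["ee_rot"],"round") else s["ee_rot"],s["wrist_force"])
for z in ((.0685,.0735),(.045,.074)): rect(w,sel(w,(.4,.605),(-.24,-.09),z),f"z{z}")
hsv=cv2.cvtColor(p["pixels"],cv2.COLOR_BGR2HSV)
for t in("panel","rosette","bed"):
    for d in manip.regions_of(t,p)[:3]:
        m=d["region"]&(w[...,2]>.052); print(t,d["p"],d["rect"]); rect(w,m,t)
E
```

```text
3.7 [ 0.47694593 -0.16024835  0.262591  ] [[-0.036, 0.999, 0.007], [0.999, 0.036, 0.007], [0.006, 0.008, -1.0]] [0.14472716 0.40843618 1.05047784]
z(0.0685, 0.0735) [205, 122, 108, 148] 7094 [ 513.3 -161.2] [165.4 110.3] 0.5 med [ 0.4887 -0.1696  0.0705]
z(0.0685, 0.0735) [239, 189, 35, 34] 794 [ 519.1 -162. ] [38. 37.] 0.7 med [ 0.5176 -0.1624  0.0721]
z(0.045, 0.074) [205, 120, 108, 150] 12582 [ 513.2 -161.2] [165.5 110.3] 0.5 med [ 0.4921 -0.1631  0.07  ]
panel 0.97 [230.4, 137.3, 287.1, 240.6]
panel [229, 141, 57, 99] 4887 [ 505.9 -162.6] [109.2  59.4] 0.7 med [ 0.4976 -0.1629  0.0669]
panel 0.93 [208.7, 4.3, 333.1, 43.5]
panel 0.76 [23.6, 0.4, 59.2, 5.6]
rosette 0.93 [238.8, 190.4, 273.8, 221.3]
rosette [239, 188, 35, 35] 903 [ 518.4 -161.5] [36.4 36.9] 66.0 med [ 0.5177 -0.1616  0.0724]
rosette 0.84 [256.2, 0.4, 289.3, 29.7]
rosette 0.67 [458.1, 20.6, 501.0, 57.5]
bed 0.79 [203.5, 117.5, 314.7, 269.4]
bed [205, 121, 108, 149] 7474 [ 513.2 -161.2] [165.5 110.3] 0.6 med [ 0.4878 -0.1675  0.0705]
```

View pics/w2.png

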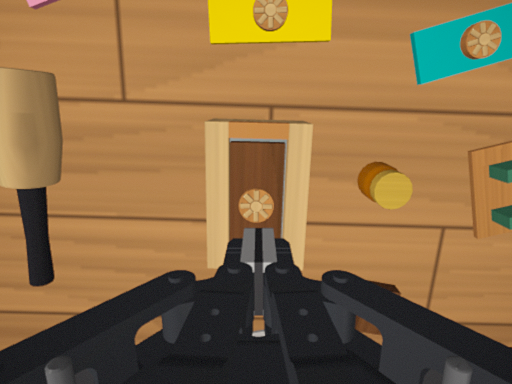

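The bed is at centre (513.2,-161.2), yaw 0.55°, and measures 165x110 mm as given. The rosette at pixel (256,206) puts the panel centre at x≈518.8, which is bed x +5.6 and consistent with 2 to 11. This is the dark panel in the bed, with the look-alikes well away from it. The near margin spans x 451–499, so I'll touch at 473.

Call:
send_rows(rows=[{"dx": -4, "dy": -2, "dz": -30, "ax": -0.4, "ay": 0.4, "az": -1.5, "claw": 1}, {"dx": 0, "dy": 0, "dz": -35, "ax": 0, "ay": 0, "az": 0, "claw": 1}, {"dx": 0, "dy": 0, "dz": -35, "ax": 0, "ay": 0, "az": 0, "claw": 1}, {"dx": 0, "dy": 0, "dz": -35, "ax": 0, "ay": 0, "az": 0, "claw": 1}, {"dx": 0, "dy": 0, "dz": -25, "ax": 0, "ay": 0, "az": 0, "claw": 1}, {"dx": 0, "dy": 0, "dz": -8, "ax": 0, "ay": 0, "az": 0, "claw": 1}, {"dx": 0, "dy": 0, "dz": 0, "ax": 0, "ay": 0, "az": 0, "claw": 1}, {"dx": 0, "dy": 0, "dz": 0, "ax": 0, "ay": 0, "az": 0, "claw": 1}])

```text
time: 4.85
ee_pos: [0.4779, -0.1473, 0.0924]
ee_rot: [[-0.033, 0.999, 0.006], [0.999, 0.033, 0.004], [0.003, 0.007, -1.0]]
wrist_force: [0.8, -0.6, -0.3]
gripper_width: -0.006
```

Call:
send_rows(rows=[{"dx": -5, "dy": -14.5, "dz": 0, "ax": -0.3, "ay": 0.3, "az": -1.5, "claw": 1}, {"dx": 0, "dy": 0, "dz": 0, "ax": 0, "ay": 0, "az": 0, "claw": 1}, {"dx": 0, "dy": 0, "dz": 0, "ax": 0, "ay": 0, "az": 0, "claw": 1}])

```text
time: 5.22
ee_pos: [0.4734, -0.1635, 0.0943]
ee_rot: [[-0.004, 1.0, 0.004], [1.0, 0.004, -0.003], [-0.003, 0.004, -1.0]]
wrist_force: [-0.2, 0.9, 0.5]
gripper_width: -0.002
```

Call:
send_rows(rows=[{"dx": 0, "dy": 0, "dz": -6, "ax": 0, "ay": 0, "az": 0, "claw": 1}, {"dx": 0, "dy": 0, "dz": -6, "ax": 0, "ay": 0, "az": 0, "claw": 1}, {"dx": 0, "dy": 0, "dz": -4, "ax": 0, "ay": 0, "az": 0, "claw": 1}, {"dx": 0, "dy": 0, "dz": 0, "ax": 0, "ay": 0, "az": 0, "claw": 1}, {"dx": 0, "dy": 0, "dz": 0, "ax": 0, "ay": 0, "az": 0, "claw": 1}])

```text
time: 5.85
ee_pos: [0.4733, -0.1631, 0.0768]
ee_rot: [[-0.005, 1.0, 0.004], [1.0, 0.005, -0.003], [-0.003, 0.003, -1.0]]
wrist_force: [-0.2, -0.4, -0.6]
gripper_width: 0.005
```

```bash
python3 - <<'E'
from h import *
for i in range(6):
    s=manip.observe(); print(np.round(s["ee_pos"],4),np.round(s["wrist_force"],2)); manip.read_camera("wrist")
E
```

```text
[ 0.4733 -0.1631  0.0768] [-0.17 -0.42 -0.63]
[ 0.4733 -0.1631  0.0768] [ 0.09 -0.29  0.12]
[ 0.4733 -0.1631  0.0769] [-0.86 -0.07 -0.46]
[ 0.4734 -0.1632  0.077 ] [-0.23 -0.34  0.18]
[ 0.4734 -0.1632  0.077 ] [-0.68 -0.64  0.01]
[ 0.4734 -0.1632  0.077 ] [-0.42 -0.64 -0.23]
```

Call:
send_rows(rows=[{"dx": 0, "dy": 0, "dz": -1, "ax": 0, "ay": 0, "az": 0, "claw": 1}, {"dx": 0, "dy": 0, "dz": -1, "ax": 0, "ay": 0, "az": 0, "claw": 1}, {"dx": 0, "dy": 0, "dz": -1, "ax": 0, "ay": 0, "az": 0, "claw": 1}, {"dx": 0, "dy": 0, "dz": -1, "ax": 0, "ay": 0, "az": 0, "claw": 1}, {"dx": 0, "dy": 0, "dz": -1, "ax": 0, "ay": 0, "az": 0, "claw": 1}, {"dx": 0, "dy": 0, "dz": -1, "ax": 0, "ay": 0, "az": 0, "claw": 1}])

```text
time: 6.9
ee_pos: [0.4734, -0.1632, 0.0707]
ee_rot: [[-0.005, 1.0, 0.004], [1.0, 0.005, -0.003], [-0.003, 0.004, -1.0]]
wrist_force: [-0.0, 0.0, -0.3]
gripper_width: -0.002
```

Call:
send_rows(rows=[{"dx": 0, "dy": 0, "dz": -0.8, "ax": 0, "ay": 0, "az": 0, "claw": 1}, {"dx": 0, "dy": 0, "dz": -0.8, "ax": 0, "ay": 0, "az": 0, "claw": 1}, {"dx": 0, "dy": 0, "dz": -0.8, "ax": 0, "ay": 0, "az": 0, "claw": 1}])

```text
time: 7.28
ee_pos: [0.4734, -0.1632, 0.0681]
ee_rot: [[-0.005, 1.0, 0.004], [1.0, 0.005, -0.003], [-0.003, 0.004, -1.0]]
wrist_force: [0.1, 0.1, -0.1]
gripper_width: 0.0
```

Call:
send_rows(rows=[{"dx": 0, "dy": 0, "dz": -0.7, "ax": 0, "ay": 0, "az": 0, "claw": 1}, {"dx": 0, "dy": 0, "dz": -0.7, "ax": 0, "ay": 0, "az": 0, "claw": 1}])

```text
time: 7.52
ee_pos: [0.4734, -0.1632, 0.0666]
ee_rot: [[-0.005, 1.0, 0.004], [1.0, 0.005, -0.003], [-0.003, 0.004, -1.0]]
wrist_force: [-0.1, 0.3, -0.0]
gripper_width: 0.002
```

Call:
send_rows(rows=[{"dx": 0, "dy": 0, "dz": -0.7, "ax": 0, "ay": 0, "az": 0, "claw": 1}, {"dx": 0, "dy": 0, "dz": -0.7, "ax": 0, "ay": 0, "az": 0, "claw": 1}])

```text
time: 7.78
ee_pos: [0.4734, -0.1633, 0.0659]
ee_rot: [[-0.005, 1.0, 0.005], [1.0, 0.005, -0.003], [-0.003, 0.005, -1.0]]
wrist_force: [-3.5, 1.5, 16.3]
gripper_width: -0.001
```

Contact at about z=0.066, so the panel is roughly 16 mm thick. I'll ease the press.

Call:
send_rows(rows=[{"dx": 0, "dy": 0, "dz": -0.2, "ax": 0, "ay": 0, "az": 0, "claw": 1}])

```text
time: 7.9
ee_pos: [0.4735, -0.1632, 0.0662]
ee_rot: [[-0.004, 1.0, 0.005], [1.0, 0.005, -0.003], [-0.003, 0.005, -1.0]]
wrist_force: [-1.1, 0.3, 4.0]
gripper_width: 0.003
```

Call:
send_rows(rows=[{"dx": 1.5, "dy": 0, "dz": -0.3, "ax": 0, "ay": 0, "az": 0, "claw": 1}, {"dx": 2, "dy": 0, "dz": -0.3, "ax": 0, "ay": 0, "az": 0, "claw": 1}, {"dx": 2, "dy": 0, "dz": -0.3, "ax": 0, "ay": 0, "az": 0, "claw": 1}, {"dx": 2, "dy": 0, "dz": -0.3, "ax": 0, "ay": 0, "az": 0, "claw": 1}])

```text
time: 8.4
ee_pos: [0.4793, -0.1636, 0.0662]
ee_rot: [[-0.003, 1.0, 0.003], [1.0, 0.003, -0.002], [-0.002, 0.003, -1.0]]
wrist_force: [-2.6, 0.2, 6.5]
gripper_width: -0.003
```

```bash
cat > pan.py <<'E'
from fit import *
import sys
p,w=view(sys.argv[1]); s=manip.observe(); print(s["time"],np.round(s["ee_pos"],4),np.round(s["wrist_force"],1))
for d in manip.regions_of("rosette",p)[:3]:
    m=d["region"]&(w[...,2]>.055); rect(w,m,"ros")
for d in manip.regions_of("panel",p)[:3]:
    m=d["region"]&(w[...,2]>.055); rect(w,m,"pan")
E
python3 pan.py w3
```

```text
8.45 [ 0.4795 -0.1636  0.0662] [-2.6  0.4  6.2]
ros [253, 316, 12, 21] 233 [ 497.4 -162.6] [55.8  5.5] 0.1 med [ 0.5194 -0.1623  0.0732]
pan [196, 194, 125, 86] 6952 [ 477. -163.] [40.7 58.3] 0.5 med [ 0.4677 -0.163   0.0666]
pan [253, 316, 12, 21] 232 [ 505.8 -162.6] [39.   5.5] 0.1 med [ 0.5194 -0.1625  0.0732]
```

Call:
send_rows(rows=[{"dx": 2.5, "dy": 0, "dz": -0.3, "ax": 0, "ay": 0, "az": 0, "claw": 1}, {"dx": 2.5, "dy": 0, "dz": -0.3, "ax": 0, "ay": 0, "az": 0, "claw": 1}, {"dx": 2.5, "dy": 0, "dz": -0.3, "ax": 0, "ay": 0, "az": 0, "claw": 1}, {"dx": 2.5, "dy": 0, "dz": -0.3, "ax": 0, "ay": 0, "az": 0, "claw": 1}, {"dx": 2.5, "dy": 0, "dz": -0.3, "ax": 0, "ay": 0, "az": 0, "claw": 1}, {"dx": 2.5, "dy": 0, "dz": -0.3, "ax": 0, "ay": 0, "az": 0, "claw": 1}, {"dx": 2.5, "dy": 0, "dz": -0.3, "ax": 0, "ay": 0, "az": 0, "claw": 1}, {"dx": 2.5, "dy": 0, "dz": -0.3, "ax": 0, "ay": 0, "az": 0, "claw": 1}])

```text
time: 9.55
ee_pos: [0.496, -0.1643, 0.0662]
ee_rot: [[-0.001, 1.0, -0.001], [1.0, 0.001, -0.002], [-0.002, -0.001, -1.0]]
wrist_force: [-3.7, 0.0, 8.6]
gripper_width: 0.001
```

```bash
python3 pan.py w4
```

```text
9.6 [ 0.4963 -0.1643  0.0662] [-2.4  0.7  7.4]
ros [253, 317, 12, 20] 210 [ 536.1 -163.4] [10.9  5.5] 0.0 med [ 0.5362 -0.1632  0.0732]
```

Call:
send_rows(rows=[{"dx": 2.5, "dy": 0.1, "dz": -0.27, "ax": 0, "ay": 0, "az": 0, "claw": 1}, {"dx": 2.5, "dy": 0.1, "dz": -0.27, "ax": 0, "ay": 0, "az": 0, "claw": 1}, {"dx": 2.5, "dy": 0.1, "dz": -0.27, "ax": 0, "ay": 0, "az": 0, "claw": 1}, {"dx": 2.5, "dy": 0.1, "dz": -0.27, "ax": 0, "ay": 0, "az": 0, "claw": 1}, {"dx": 2.5, "dy": 0.1, "dz": -0.27, "ax": 0, "ay": 0, "az": 0, "claw": 1}, {"dx": 2.5, "dy": 0.1, "dz": -0.27, "ax": 0, "ay": 0, "az": 0, "claw": 1}, {"dx": 2.5, "dy": 0.1, "dz": -0.27, "ax": 0, "ay": 0, "az": 0, "claw": 1}, {"dx": 2.5, "dy": 0.1, "dz": -0.27, "ax": 0, "ay": 0, "az": 0, "claw": 1}, {"dx": 2.5, "dy": 0.1, "dz": -0.27, "ax": 0, "ay": 0, "az": 0, "claw": 1}, {"dx": 2.5, "dy": 0.1, "dz": -0.27, "ax": 0, "ay": 0, "az": 0, "claw": 1}, {"dx": 2.5, "dy": 0.1, "dz": -0.27, "ax": 0, "ay": 0, "az": 0, "claw": 1}])

```text
time: 11.08
ee_pos: [0.5193, -0.1641, 0.0662]
ee_rot: [[0.001, 1.0, -0.007], [1.0, -0.001, -0.001], [-0.001, -0.007, -1.0]]
wrist_force: [-2.9, -0.4, 6.1]
gripper_width: 0.001
```

```bash
python3 pan.py w5
```

```text
11.125 [ 0.5197 -0.1641  0.0663] [-1.9 -0.4  5.7]
ros [253, 316, 12, 21] 228 [ 537.3 -163.3] [ 5.4 54.8] 89.9 med [ 0.5594 -0.1635  0.0732]
pan [253, 316, 12, 21] 226 [ 558.9 -163.3] [ 5.4 11.5] 89.9 med [ 0.5594 -0.1633  0.0732]
pan [195, 194, 126, 86] 6993 [ 517.1 -163.6] [41.  58.4] 0.3 med [ 0.5079 -0.1635  0.0666]
pan [253, 316, 12, 21] 230 [ 558.9 -163.3] [ 5.4 11.5] 89.9 med [ 0.5594 -0.1631  0.0732]
```

Call:
send_rows(rows=[{"dx": 2.5, "dy": 0.1, "dz": -0.27, "ax": 0, "ay": 0, "az": 0, "claw": 1}, {"dx": 2.5, "dy": 0.1, "dz": -0.27, "ax": 0, "ay": 0, "az": 0, "claw": 1}, {"dx": 0, "dy": 0, "dz": 0, "ax": 0, "ay": 0, "az": 0, "claw": 1}, {"dx": 0, "dy": 0, "dz": 1, "ax": 0, "ay": 0, "az": 0, "claw": 1}, {"dx": 0, "dy": 0, "dz": 3, "ax": 0, "ay": 0, "az": 0, "claw": 1}, {"dx": 0, "dy": 0, "dz": 15, "ax": 0, "ay": 0, "az": 0, "claw": 1}, {"dx": -10, "dy": 0, "dz": 40, "ax": 0, "ay": 0, "az": 0, "claw": 0.6}, {"dx": -20, "dy": 0, "dz": 50, "ax": 0, "ay": 0, "az": 0, "claw": 0}, {"dx": -20, "dy": 0, "dz": 30, "ax": 0, "ay": 0, "az": 0, "claw": 0}, {"dx": 0, "dy": 0, "dz": 0, "ax": 0, "ay": 0, "az": 0, "claw": 0}, {"dx": 0, "dy": 0, "dz": 0, "ax": 0, "ay": 0, "az": 0, "claw": 0}])

```text
time: 12.6
ee_pos: [0.4726, -0.1641, 0.2133]
ee_rot: [[0.002, 1.0, -0.004], [1.0, -0.002, -0.002], [-0.002, -0.004, -1.0]]
wrist_force: [0.2, 0.3, -0.3]
gripper_width: 0.999
```

```bash
python3 pan.py w6
```

```text
12.65 [ 0.4725 -0.1642  0.2131] [0.5 0.2 0.4]
ros [241, 257, 38, 37] 1117 [ 569.4 -162.7] [38.  37.1] 21.8 med [ 0.5676 -0.1629  0.0722]
```

View pics/w6.png

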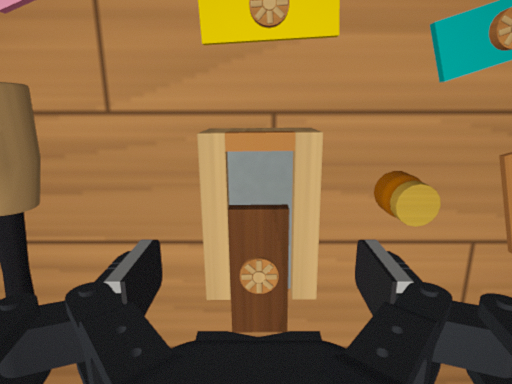

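The picture shows the panel dragged out, with the rosette at (259,276) and its end past the bed lip at row 298. That puts it at bed x ≈ 56 (overhang ≈ 41 mm), still flat. I'll go above the overhang at x≈612.

Call:
send_rows(rows=[{"dx": 35, "dy": 0.5, "dz": -10, "ax": 0, "ay": 0, "az": 0.2, "claw": 0}, {"dx": 40, "dy": 0.5, "dz": -10, "ax": 0, "ay": 0, "az": 0.2, "claw": 0}, {"dx": 40, "dy": 0.5, "dz": -10, "ax": 0, "ay": 0, "az": 0.2, "claw": 0}, {"dx": 20, "dy": 0, "dz": -10, "ax": 0, "ay": 0, "az": 0, "claw": 0}, {"dx": 2, "dy": 0, "dz": 0, "ax": 0, "ay": 0, "az": 0, "claw": 0}, {"dx": 0, "dy": 0, "dz": 0, "ax": 0, "ay": 0, "az": 0, "claw": 0}])

```text
time: 13.5
ee_pos: [0.6117, -0.1615, 0.1643]
ee_rot: [[-0.01, 1.0, -0.017], [1.0, 0.01, 0.0], [0.001, -0.017, -1.0]]
wrist_force: [-0.1, 0.1, -0.2]
gripper_width: 0.999
```

Call:
send_rows(rows=[{"dx": 0, "dy": -1.2, "dz": -20, "ax": 0, "ay": -1, "az": 0, "claw": 0}, {"dx": 0, "dy": 0, "dz": -25, "ax": 0, "ay": 0, "az": 0, "claw": 0}, {"dx": 0, "dy": 0, "dz": -15, "ax": 0, "ay": 0, "az": 0, "claw": 0}, {"dx": 0, "dy": 0, "dz": 0, "ax": 0, "ay": 0, "az": 0, "claw": 0}, {"dx": 0, "dy": 0, "dz": 0, "ax": 0, "ay": 0, "az": 0, "claw": 0}])

```text
time: 14.12
ee_pos: [0.6096, -0.1639, 0.1057]
ee_rot: [[-0.008, 1.0, 0.003], [1.0, 0.008, -0.0], [-0.0, 0.003, -1.0]]
wrist_force: [-0.1, 1.1, -0.1]
gripper_width: 1.001
```

```bash
python3 - <<'E'
from fit import *
p,w=view("w7"); rect(w,sel(w,(.45,.7),(-.2,-.125),(.064,.0682)),"pan"); rect(w,sel(w,(.5,.7),(-.2,-.125),(.0695,.076)),"ros")
E
```

```text
pan [201, 0, 115, 260] 21173 [ 565.9 -163.2] [143.5  58.5] 0.5 med [ 0.5502 -0.1633  0.0667]
pan [317, 0, 9, 160] 238 [ 533.7 -130.3] [80.9  0.7] 0.5 med [ 0.5305 -0.1304  0.0661]
ros [186, 11, 23, 186] 2547 [ 547.9 -196.1] [95.6  8.1] 0.3 med [ 0.5441 -0.1961  0.0705]
ros [317, 12, 21, 185] 1789 [ 547.6 -128. ] [ 6.  95.2] 90.0 med [ 0.541  -0.1278  0.0706]
ros [225, 116, 69, 69] 3718 [ 569.3 -163.1] [37.6 37.5] 89.0 med [ 0.5686 -0.1631  0.0723]
```

Call:
send_rows(rows=[{"dx": 2.5, "dy": 1, "dz": 0, "ax": 0, "ay": 0, "az": 0, "claw": 0}, {"dx": 0, "dy": 0, "dz": -15, "ax": 0, "ay": 0, "az": 0, "claw": 0}, {"dx": 0, "dy": 0, "dz": -20, "ax": 0, "ay": 0, "az": 0, "claw": 0}, {"dx": 0, "dy": 0, "dz": -20, "ax": 0, "ay": 0, "az": 0, "claw": 0}, {"dx": 0, "dy": 0, "dz": -8, "ax": 0, "ay": 0, "az": 0, "claw": 0}, {"dx": 0, "dy": 0, "dz": 0, "ax": 0, "ay": 0, "az": 0, "claw": 0}])

```text
time: 14.92
ee_pos: [0.6129, -0.1625, 0.04]
ee_rot: [[-0.008, 1.0, 0.005], [1.0, 0.008, -0.001], [-0.001, 0.005, -1.0]]
wrist_force: [-0.6, -0.6, 0.2]
gripper_width: 1.004
```

Call:
send_rows(rows=[{"dx": -0.5, "dy": -0.5, "dz": -6, "ax": 0, "ay": 0, "az": 0, "claw": 0.2}, {"dx": 0, "dy": 0, "dz": 0, "ax": 0, "ay": 0, "az": 0, "claw": 0.24}, {"dx": 0, "dy": 0, "dz": 0, "ax": 0, "ay": 0, "az": 0, "claw": 0.27}], force=20)

```text
time: 15.3
ee_pos: [0.6132, -0.1633, 0.0349]
ee_rot: [[-0.008, 1.0, 0.007], [1.0, 0.008, -0.001], [-0.001, 0.007, -1.0]]
wrist_force: [-0.3, -0.9, -0.0]
gripper_width: 0.731
```

Call:
send_rows(rows=[{"dx": 0, "dy": 0, "dz": 0, "ax": 0, "ay": 0, "az": 0, "claw": 0.29}, {"dx": 0, "dy": 0, "dz": 0, "ax": 0, "ay": 0, "az": 0, "claw": 0.31}, {"dx": 0, "dy": 0, "dz": 0, "ax": 0, "ay": 0, "az": 0, "claw": 0.33}, {"dx": 0, "dy": 0, "dz": 0, "ax": 0, "ay": 0, "az": 0, "claw": 0.36}], force=20)

```text
time: 15.8
ee_pos: [0.6136, -0.1634, 0.0357]
ee_rot: [[-0.008, 1.0, 0.008], [1.0, 0.008, -0.001], [-0.001, 0.008, -1.0]]
wrist_force: [0.8, -0.5, -0.7]
gripper_width: 0.679
```

Call:
send_rows(rows=[{"dx": 0, "dy": 0, "dz": 0, "ax": 0, "ay": 0, "az": 0, "claw": 0.8}, {"dx": 0, "dy": 0, "dz": 0, "ax": 0, "ay": 0, "az": 0, "claw": 0.8}], force=80)

```text
time: 16.05
ee_pos: [0.6137, -0.1635, 0.036]
ee_rot: [[-0.008, 1.0, 0.009], [1.0, 0.008, -0.001], [-0.002, 0.009, -1.0]]
wrist_force: [-0.5, -0.1, 0.4]
gripper_width: 0.664
```

Call:
send_rows(rows=[{"dx": 0, "dy": 0, "dz": 1.5, "ax": 0, "ay": 0, "az": 0, "claw": 0.8}, {"dx": 0, "dy": 0, "dz": 2, "ax": 0, "ay": 0, "az": 0, "claw": 0.8}, {"dx": 0, "dy": 0, "dz": 3, "ax": 0, "ay": 0, "az": 0, "claw": 0.8}, {"dx": 0, "dy": 0, "dz": 3, "ax": 0, "ay": 0, "az": 0, "claw": 0.8}], force=80)

```text
time: 16.55
ee_pos: [0.6133, -0.1632, 0.0453]
ee_rot: [[-0.008, 1.0, 0.008], [1.0, 0.008, -0.001], [-0.001, 0.007, -1.0]]
wrist_force: [-0.1, -0.4, -1.1]
gripper_width: 0.663
```

```bash
cat > tilt.py <<'E'
from fit import *
import sys
x0,x1,y0,y1,z0,z1=map(float,sys.argv[2:8])
p,w=view(sys.argv[1]); s=manip.observe(); print(s["time"],np.round(s["ee_pos"],4),np.round(s["wrist_force"],1),s["gripper_width"])
b=p["pixels"].astype(int); dark=(b[...,2]<125)&(b[...,2]>b[...,0]+12)
m=sel(w,(x0,x1),(y0,y1),(z0,z1),dark)
n,l,st,_=cv2.connectedComponentsWithStats(m.astype(np.uint8)); i=1+np.argmax(st[1:,4]); q=w[l==i]
A=np.c_[q[:,:2]-q[:,:2].mean(0),np.ones(len(q))]
for _ in range(4):
    c=np.linalg.lstsq(A,q[:,2],rcond=None)[0]; k=abs(q[:,2]-A@c)<.003; A,q=A[k],q[k]
print("n",len(q),"mean",q.mean(0).round(4),"slope x,y",c[:2].round(4)); r=cv2.minAreaRect((q[:,:2]*1000).astype(np.float32)); print(np.round(r[0],1),np.round(r[1],1),round(r[2],2))
E
python3 tilt.py w8 .47 .66 -.193 -.133 .055 .1
```

```text
16.6 [ 0.6135 -0.1634  0.0457] [-0.1  0.8 -1.5] 0.6667202449151935
n 42039 mean [ 0.5673 -0.1629  0.076 ] slope x,y [0.0006 0.0005]
[ 576.5 -163.2] [120.3  59. ] 0.45
```

View pics/w8.png

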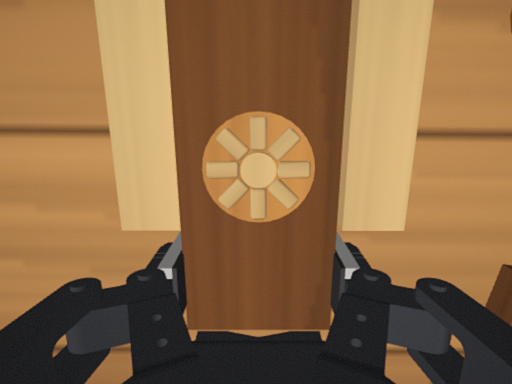

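The panel is pinched at its end, level (slope under 0.001) and clear of the floor with no sag. I'll lift it, then carry it over the jar.

Call:
send_rows(rows=[{"dx": 0, "dy": 0, "dz": 5, "ax": 0, "ay": 0, "az": 0, "claw": 0.8}, {"dx": 0, "dy": 0, "dz": 10, "ax": 0, "ay": 0, "az": 0, "claw": 0.8}, {"dx": 0, "dy": 0, "dz": 15, "ax": 0, "ay": 0, "az": 0, "claw": 0.8}, {"dx": 0, "dy": 0, "dz": 15, "ax": 0, "ay": 0, "az": 0, "claw": 0.8}, {"dx": 0, "dy": 0, "dz": 10, "ax": 0, "ay": 0, "az": 0, "claw": 0.8}, {"dx": 0, "dy": 0, "dz": 5, "ax": 0, "ay": 0, "az": 0, "claw": 0.8}, {"dx": 0, "dy": 0, "dz": 0, "ax": 0, "ay": 0, "az": 0, "claw": 0.8}, {"dx": 0, "dy": 0, "dz": 0, "ax": 0, "ay": 0, "az": 0, "claw": 0.8}])

```text
time: 17.6
ee_pos: [0.6138, -0.1634, 0.1112]
ee_rot: [[-0.008, 1.0, 0.01], [1.0, 0.008, -0.002], [-0.002, 0.01, -1.0]]
wrist_force: [0.3, 0.1, -0.4]
gripper_width: 0.666
```

Call:
send_rows(rows=[{"dx": -3, "dy": 12, "dz": 0, "ax": 0, "ay": 0, "az": 0.6, "claw": 0.8}, {"dx": -5, "dy": 24, "dz": 0, "ax": 0, "ay": 0, "az": 1.3, "claw": 0.8}, {"dx": -5, "dy": 30, "dz": 0, "ax": 0, "ay": 0, "az": 1.3, "claw": 0.8}, {"dx": -5, "dy": 30, "dz": 0, "ax": 0, "ay": 0, "az": 1.3, "claw": 0.8}, {"dx": -5, "dy": 30, "dz": 0, "ax": 0, "ay": 0, "az": 1.3, "claw": 0.8}, {"dx": -5, "dy": 30, "dz": 0, "ax": 0, "ay": 0, "az": 1.3, "claw": 0.8}, {"dx": -5, "dy": 30, "dz": 0, "ax": 0, "ay": 0, "az": 1.3, "claw": 0.8}, {"dx": -5, "dy": 30, "dz": 0, "ax": 0, "ay": 0, "az": 1.3, "claw": 0.8}, {"dx": -5, "dy": 30, "dz": 0, "ax": 0, "ay": 0, "az": 1.3, "claw": 0.8}, {"dx": -5, "dy": 24, "dz": 0, "ax": 0, "ay": 0, "az": 1.3, "claw": 0.8}, {"dx": -5, "dy": 12, "dz": 0, "ax": 0, "ay": 0, "az": 1.3, "claw": 0.8}, {"dx": 0, "dy": 0, "dz": 0, "ax": 0, "ay": 0, "az": 0, "claw": 0.8}])

```text
time: 19.1
ee_pos: [0.5478, 0.1475, 0.1084]
ee_rot: [[-0.276, 0.961, 0.001], [0.961, 0.276, 0.007], [0.006, 0.003, -1.0]]
wrist_force: [0.4, 0.6, -1.1]
gripper_width: 0.663
```

Call:
send_rows(rows=[{"dx": 2, "dy": 12, "dz": -5, "ax": -0.3, "ay": 0, "az": -0.4, "claw": 0.8}, {"dx": 0, "dy": 10, "dz": -5, "ax": 0, "ay": 0, "az": 0, "claw": 0.8}, {"dx": 0, "dy": 0, "dz": -10, "ax": 0, "ay": 0, "az": 0, "claw": 0.8}, {"dx": 0, "dy": 0, "dz": 0, "ax": 0, "ay": 0, "az": 0, "claw": 0.8}, {"dx": 0, "dy": 0, "dz": 0, "ax": 0, "ay": 0, "az": 0, "claw": 0.8}])

```text
time: 19.73
ee_pos: [0.5504, 0.168, 0.0863]
ee_rot: [[-0.265, 0.964, 0.001], [0.964, 0.265, -0.001], [-0.001, 0.0, -1.0]]
wrist_force: [0.1, 0.2, 0.4]
gripper_width: 0.665
```

```bash
python3 tilt.py w9 .42 .62 .1 .22 .085 .15; python3 - <<'E'
from fit import *
w=np.load("w9.npy"); rect(w,sel(w,(.42,.65),(.1,.25),(.085,.15)),"all")
p=manip.read_camera("wrist"); w=cloud(p)
for d in manip.regions_of("rosette",p)[:1]: rect(w,d["region"]&(w[...,2]>.08),"ros")
print(np.round(manip.observe()["ee_rot"],3).tolist())
E
```

```text
19.775 [0.5503 0.1679 0.0863] [-0.5 -0.3 -0.4] 0.662128112892199
n 8602 mean [0.4944 0.177  0.1174] slope x,y [-0.0056 -0.0041]
[510.2 177.2] [120.3  20.4] 15.51
all [40, 0, 437, 372] 68405 [515.6 158.9] [121.2 123.7] 15.4 med [0.5177 0.1567 0.1178]
ros [202, 111, 113, 112] 9740 [508.  156.9] [38.2 37.7] 24.5 med [0.5069 0.1566 0.123 ]
[[-0.265, 0.964, 0.001], [0.964, 0.265, -0.0], [-0.001, 0.001, -1.0]]
```

Call:
send_rows(rows=[{"dx": -0.7, "dy": 2.5, "dz": -8, "ax": 0, "ay": 0, "az": 0, "claw": 0.8}, {"dx": 0, "dy": 0, "dz": -12, "ax": 0, "ay": 0, "az": 0, "claw": 0.8}, {"dx": 0, "dy": 0, "dz": -12, "ax": 0, "ay": 0, "az": 0, "claw": 0.8}, {"dx": 0, "dy": 0, "dz": -10, "ax": 0, "ay": 0, "az": 0, "claw": 0.8}, {"dx": 0, "dy": 0, "dz": -4, "ax": 0, "ay": 0, "az": 0, "claw": 0.8}, {"dx": 0, "dy": 0, "dz": 0, "ax": 0, "ay": 0, "az": 0, "claw": 0.8}, {"dx": 0, "dy": 0, "dz": 0, "ax": 0, "ay": 0, "az": 0, "claw": 0.8}])

```text
time: 20.75
ee_pos: [0.5495, 0.1705, 0.037]
ee_rot: [[-0.265, 0.964, 0.001], [0.964, 0.265, -0.001], [-0.001, 0.0, -1.0]]
wrist_force: [-1.0, 0.0, -1.7]
gripper_width: 0.667
```

```bash
python3 - <<'E'
from fit import *
p=manip.read_camera("wrist"); w=cloud(p)
for d in manip.regions_of("rosette",p)[:1]: rect(w,d["region"]&(w[...,2]>.05),"ros")
s=manip.observe();print(s["time"],s["ee_pos"])
E
```

```text
ros [203, 112, 111, 110] 9570 [507.2 159.4] [37.7 37.4] 10.7 med [0.5061 0.1591 0.0737]
20.85 [0.5495665  0.17056465 0.03714518]
```

Centred at (507.2,159.4), with the underside about 11 mm above the battens. Lowering slowly.

Call:
send_rows(rows=[{"dx": 0, "dy": 0, "dz": -1.5, "ax": 0, "ay": 0, "az": 0, "claw": 0.8}, {"dx": 0, "dy": 0, "dz": -1.5, "ax": 0, "ay": 0, "az": 0, "claw": 0.8}, {"dx": 0, "dy": 0, "dz": -1.2, "ax": 0, "ay": 0, "az": 0, "claw": 0.8}, {"dx": 0, "dy": 0, "dz": -1, "ax": 0, "ay": 0, "az": 0, "claw": 0.8}, {"dx": 0, "dy": 0, "dz": -1, "ax": 0, "ay": 0, "az": 0, "claw": 0.8}, {"dx": 0, "dy": 0, "dz": -0.7, "ax": 0, "ay": 0, "az": 0, "claw": 0.8}, {"dx": 0, "dy": 0, "dz": -0.6, "ax": 0, "ay": 0, "az": 0, "claw": 0.8}, {"dx": 0, "dy": 0, "dz": -0.5, "ax": 0, "ay": 0, "az": 0, "claw": 0.8}])

```text
time: 21.85
ee_pos: [0.5499, 0.1707, 0.0292]
ee_rot: [[-0.265, 0.964, 0.002], [0.964, 0.265, -0.0], [-0.001, 0.002, -1.0]]
wrist_force: [0.4, 0.1, -0.4]
gripper_width: 0.664
```

Call:
send_rows(rows=[{"dx": 0, "dy": 0, "dz": -0.5, "ax": 0, "ay": 0, "az": 0, "claw": 0.8}, {"dx": 0, "dy": 0, "dz": -0.5, "ax": 0, "ay": 0, "az": 0, "claw": 0.8}, {"dx": 0, "dy": 0, "dz": -0.4, "ax": 0, "ay": 0, "az": 0, "claw": 0.8}, {"dx": 0, "dy": 0, "dz": -0.4, "ax": 0, "ay": 0, "az": 0, "claw": 0.8}])

```text
time: 22.35
ee_pos: [0.5499, 0.1707, 0.0273]
ee_rot: [[-0.265, 0.964, 0.002], [0.964, 0.265, -0.0], [-0.001, 0.002, -1.0]]
wrist_force: [-0.2, 0.1, -1.1]
gripper_width: 0.669
```

Call:
send_rows(rows=[{"dx": 0, "dy": 0, "dz": -0.4, "ax": 0, "ay": 0, "az": 0, "claw": 0.8}, {"dx": 0, "dy": 0, "dz": -0.4, "ax": 0, "ay": 0, "az": 0, "claw": 0.8}, {"dx": 0, "dy": 0, "dz": -0.4, "ax": 0, "ay": 0, "az": 0, "claw": 0.8}])

```text
time: 22.72
ee_pos: [0.55, 0.1707, 0.026]
ee_rot: [[-0.265, 0.964, 0.002], [0.964, 0.265, -0.0], [-0.001, 0.002, -1.0]]
wrist_force: [-0.3, -0.4, -2.0]
gripper_width: 0.664
```

Call:
send_rows(rows=[{"dx": 0, "dy": 0, "dz": -0.4, "ax": 0, "ay": 0, "az": 0, "claw": 0.8}, {"dx": 0, "dy": 0, "dz": -0.3, "ax": 0, "ay": 0, "az": 0, "claw": 0.8}])

```text
time: 22.98
ee_pos: [0.55, 0.1707, 0.0258]
ee_rot: [[-0.265, 0.964, 0.002], [0.964, 0.265, 0.0], [-0.001, 0.002, -1.0]]
wrist_force: [-1.6, -0.2, 5.5]
gripper_width: 0.666
```

Resting on the battens (5.5 N). Releasing gently.

Call:
send_rows(rows=[{"dx": 0, "dy": 0, "dz": 0, "ax": 0, "ay": 0, "az": 0, "claw": 0.36}, {"dx": 0, "dy": 0, "dz": 0, "ax": 0, "ay": 0, "az": 0, "claw": 0.33}, {"dx": 0, "dy": 0, "dz": 0, "ax": 0, "ay": 0, "az": 0, "claw": 0.3}, {"dx": 0, "dy": 0, "dz": 0, "ax": 0, "ay": 0, "az": 0, "claw": 0.25}, {"dx": 0, "dy": 0, "dz": 0, "ax": 0, "ay": 0, "az": 0, "claw": 0.1}, {"dx": 0, "dy": 0, "dz": 0, "ax": 0, "ay": 0, "az": 0, "claw": 0}, {"dx": 0, "dy": 0, "dz": 0, "ax": 0, "ay": 0, "az": 0, "claw": 0}], force=20)

```text
time: 23.85
ee_pos: [0.5501, 0.1708, 0.0256]
ee_rot: [[-0.265, 0.964, 0.002], [0.964, 0.265, 0.0], [-0.001, 0.002, -1.0]]
wrist_force: [-0.1, 0.6, -0.1]
gripper_width: 1.001
```

```bash
python3 tilt.py w10 .42 .62 .1 .22 .045 .0615
```

```text
23.9 [0.5501 0.1708 0.0256] [-1.   0.5 -0.3] 0.9998913246458462
n 12002 mean [0.4923 0.1766 0.0567] slope x,y [ 0.0007 -0.0016]
[509.8 178.7] [119.9  24.5] 16.65
```

View pics/w10.png

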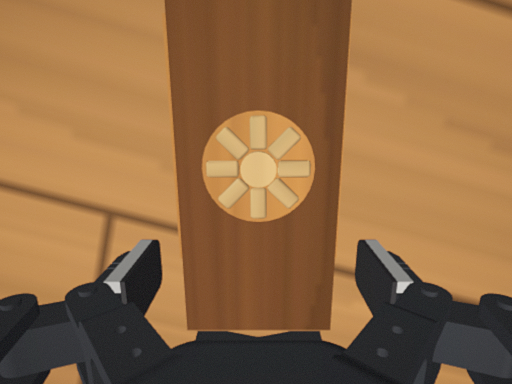

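The panel is flat and released: rosette at (258,166), and both fingers are clear of its sides. I'll retreat straight up.

Call:
send_rows(rows=[{"dx": 0, "dy": 0, "dz": 5, "ax": 0, "ay": 0, "az": 0, "claw": 0}, {"dx": 0, "dy": 0, "dz": 20, "ax": 0, "ay": 0, "az": 0, "claw": 0}, {"dx": 0, "dy": 0, "dz": 35, "ax": 0, "ay": 0, "az": 0, "claw": 0}, {"dx": 0, "dy": 0, "dz": 45, "ax": 0, "ay": 0, "az": 0, "claw": 0}, {"dx": -20, "dy": -6, "dz": 45, "ax": 0, "ay": 0, "az": 0, "claw": 0}, {"dx": -20, "dy": -6, "dz": 30, "ax": 0, "ay": 0, "az": 0, "claw": 0}, {"dx": 0, "dy": 0, "dz": 0, "ax": 0, "ay": 0, "az": 0, "claw": 0}, {"dx": 0, "dy": 0, "dz": 0, "ax": 0, "ay": 0, "az": 0, "claw": 0}])

```text
time: 24.9
ee_pos: [0.5085, 0.1582, 0.2126]
ee_rot: [[-0.265, 0.964, 0.003], [0.964, 0.265, 0.001], [-0.0, 0.003, -1.0]]
wrist_force: [0.1, -0.1, -0.3]
gripper_width: 1.004
```

```bash
python3 tilt.py w11 .4 .62 .08 .24 .05 .065; python3 - <<'E'
from fit import *
w=np.load("w11.npy"); rect(w,sel(w,(.4,.65),(.06,.26),(.047,.068)),"all")
p=manip.read_camera("wrist"); w=cloud(p)
for d in manip.regions_of("rosette",p)[:2]: rect(w,d["region"]&(w[...,2]>.05),"ros")
E
```

```text
24.95 [0.5085 0.1581 0.2125] [ 0.4 -0.4 -0.5] 0.9978202098519012
n 7013 mean [0.5024 0.1583 0.0567] slope x,y [-0.0004  0.001 ]
[507.1 159.9] [133.3  57.5] 15.55
all [227, 101, 66, 140] 8598 [507.5 160. ] [134.2  58.1] 15.5 med [0.5011 0.1588 0.0569]
ros [241, 155, 40, 40] 1229 [507.  160.2] [36.3 35.9] 61.8 med [0.5065 0.1598 0.0624]
```

View pics/w11.png

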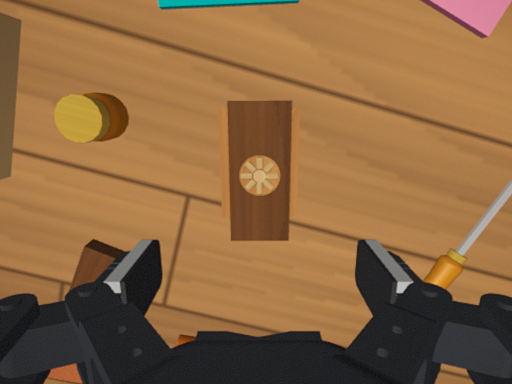

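The picture shows the panel at (260,172), lengthwise and centred on the rest. It measures (507.3,160.0), yaw 15.5°, against the rest's (507.3,159.4), 15.6°. It is level and the arm is clear, so I'm handing in.

```bash
python3 -c "
from workcell import manip
print(manip.hand_in())"
```

```text
the job is handed in; nothing more can be done
None
```

The panel now lies flat, carving up, centred and lengthwise on the two green battens of the rest. I handed the job in at about 25 s of the 61 s allowed; the hand-in reports no verdict.

- **Finding the margin:** I came down at under 10 mm/s and touched the near margin at z ≈ 66 mm, so the panel is about 16 mm thick.
- **Edging it out:** A light press of about 4–9 N moved the panel out to an overhang of about 41 mm, still flat in the bed.
- **Lifting and placing:** I pinched the overhanging end by its long sides. It stayed level through the lift and carry. I lowered it slowly onto the battens, where the last reading before release was 5.5 N.
- **Last checks:** The panel centre is within about 1 mm of the rest's middle, its length within 0.1° of the rest's axis, and its slope about 0.001. The fingers are open and well above it. The jar is in view and looked undisturbed, but I did not re-measure any of the bystanders.

**Off plan:**
- The first touch read 16 N at the wrist, above the 4–8 N drag range but below the 25 N limit. I eased it at once to 4 N.
- An early descent drifted about 15 mm sideways while still well above the bed, and I corrected it before touching anything.

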